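# Clamp a clock movement with a hex key

### The job

Close the bench clamp on the clock movement: take the T-handled hex key from its wooden stand, seat it fully in the recessed cap screw, feeling for the flats with light pressure, and only then turn the screw clockwise until it comes to its stop and the jaw is closed. Then draw the key out and put it back upright in the hole of its stand, all the way down. Never force the key in or wrench the screw against its stop, and leave the other things on the bench where they are.

Things in the scene. Friction and masses are not known exactly. Their poses are not given: they have to be found in the camera images.
- key_bar (a point): centre of the steel crossbar of the T-handled hex key, 41 mm above the underside of its collar and 86 mm above its tip. The bar is 66 mm long (x), 16 mm wide (y: the way to grip it) and 18 mm high (z, up). Under it comes a round neck 13 mm thick and 26 mm long, then the collar
- key_collar (a point): centre of the underside of the key's collar (35 mm across, 6 mm thick); axes as key_bar, z up the shaft. At the start the collar rests on the stand's top with the shaft hanging upright in the hole
- key_tip (a point): centre of the tip of the key's hexagonal shaft, 45 mm below the collar; 17 mm across flats, but the last 3 mm is a round cone, 17 mm down to 11 mm wide, that centres it in the socket. Two corners of the hexagon point along the bar (x)
- stand_hole (a point): centre of the round hole, 26 mm wide and right through, in the top of the wooden stand (80 x 80 x 50 mm, fixed); two short pins in its corners stand 12 mm high. The axes are the stand's, z up
- housing_top (a point): centre of the top face (56 x 54 mm) of the clamp's grey screw housing, 70 mm above the bench. A round counterbore 32 mm wide opens here; the cap screw's head, 30 mm across, lies 6 mm down in it, its axis vertical through this point. Axes of the clamp: movement and jaw lie towards -y, all lower than the housing
- socket_mouth (a point): centre of the cap screw's top face: mouth of its hexagonal socket, 18 mm across flats, 18 mm deep, flat floor. Axes of the clamp, NOT of the hexagon: how the socket's flats lie is not measured and differs from run to run; the key enters only within about 6 degrees of one of six headings 60 degrees apart, found by turning it under light pressure
- socket_floor (a point): centre of the socket's floor, 18 mm below its mouth (axes of the clamp)
- jaw_mid (a point): middle of the top edge of the clamp's moving jaw, an aluminium plate 80 x 14 x 36 mm between the housing and the brass movement
- jaw (a joint): gap between the moving jaw and the movement in m: 0 closed, about 0.002 to 0.0034 at the start. Turning the screw clockwise (seen from above) closes it by 3 mm per radian against friction of about 0.1 N m, which holds the screw still under a lightly pressed key; at 0 the screw meets a hard stop (moment rising past 0.17 N m)
- bottle_mid (a point): small amber oil bottle, 62 mm high, 32 mm across (half-way up): leave it alone
- blower_mid (a point): rubber blower bulb with a nozzle, 85 mm high, 62 mm across (half-way up): leave it alone
- barrel_mid (a point): flat brass ring, 52 mm across, 12 mm high (its centre): leave it alone
- anvil_mid (a point): dark steel disc, 56 mm across, 22 mm high (its centre): leave it alone
- key: the whole T-handled hex key, plain steel, about 0.24 to 0.36 kg; origin at the centre of the collar's underside, axes as key_bar
- clamp: the bench clamp, fixed: an aluminium base 110 x 176 x 14 mm that carries a fixed jaw, a brass clock movement, the moving jaw and, at its +y end, the grey screw housing; origin under the centre of the base

How it is judged:
By the outcome, as a careful person would: the job done as asked, in the order asked, and still so for the second after the job is handed in, with the robot touching nothing.
It also fails if it takes over 72 s, if anything falls off the work surface, if the arm or the gripper's body presses on something with over 40 N, if the wrist force passes 120 N, or if a joint passes its speed limit or range.

### The arm

A 6-joint arm with a two-finger parallel gripper is mounted at the origin on the work surface. World frame = base frame: x ahead of the robot, y to its left, z up, the work surface at z = 0. Lengths are in m, angles in rad, forces in N, time in s.
With the tool pointing down it reaches from about 0.425 to 0.95 m from the base axis. Payload 3.5 kg.
Tool frame: the origin (TCP) lies midway between the tips of the shut fingers; the grasp point (between the pads) lies 19 mm behind it; z points along the fingers, y is the line along which they close (so a half turn about z gives the same grasp; the last joint's range is limited). The gripper opens to 85 mm and grips with 20 to 120 N. Pads are 22 mm wide; open, the fingers measure 114 mm over their backs; the gripper's body (76 mm by 85 mm) begins 54 mm behind the grasp point. The pads swing forward as they close: fully open they stand 13 mm farther back than shut.
Start: joints at [-0.15, 0.286, 1.577, -0, 1.279, -0.15], TCP at [0.675, 0, 0.202] pointing down, gripper open.
Joint ranges: [-2.77, 2.77], [-0.9, 2.22], [0.21, 2.48], [-1.53, 4.67], [0.24, 2.81], [-2.84, 2.84]. Speed limits (rad/s): [2.79, 2.79, 3.14, 3.14, 3.14, 3.14].

### API

Orientations are given as a unit quaternion [x, y, z, w].
In Python, from plant import ctrl, cams, order gives the robot as it stands.
- The arm moves only by the tool move_arm, never from a script. Its argument "plan" is one flat list of numbers, 7 for each row, row after row: the shift along the world's x, y, z in mm, then the turn, a rotation vector about the world's x, y, z in degrees, then the finger opening in mm, from 0 to 85.4. A call has 1 to 12 rows; each row shifts and turns the commanded pose from where the row before left it; what a row does not reach is not made up. A row lasts 1/10 s, in which the tool goes at most 50 mm and 8.59 degrees, less where a joint would pass 70% of its speed; a pose out of reach is approached as far as the arm can. A call is refused whole if a number of a shift passes 50 or a number of a turn 8.59, either way. A call with a gripper value outside its range is refused whole. The fingers move at their own pace and stop on an object; "newtons" is the grip in N (left out, the last holds). Time passes only in rows, so rows that do not move let the fingers close. It gives the time, the measured TCP pose, the force, the opening and the grip force at its end, in the units of the state.
- ctrl.get_state(): the state, without advancing time (a new reading comes with each control period).
- cams.read_camera(name): name is "scene" or "side" or "wrist"; returns a dict with "color" (480x640x3 uint8, red, green, blue), "fov_y" (degrees; the focal length in pixels is half the picture's height over the tangent of half this angle, whatever the lens; pixels are square), "cx", "cy" (the principal point, pixels), "origin" and "orientation" of the camera in the world; the wrist camera has in their place "T_tool_cam" (4x4, takes a point from camera to tool coordinates, whose origin is the TCP and whose axes are the flange's). Camera axes: x right, y up, looking along -z (the intrinsics and any distortion apply to the point x, -y, -z); pixel columns grow to the right and rows downward; lengths in m; the calibration is good to about 2 mm. A picture is of the moment at which its call begins: read the wrist's pose just before it. There is no depth.
- order.sign_off(): hands the job in; it is judged then, once.
The state is a dict: "time": time; "qpos": joint angles; "dq": joint speeds; "joint_efforts": joint torques, N m; "eef_pos": TCP position; "tcp_rot": TCP orientation; "contact_force": force on the tool from outside, world axes, zero at the start; "wrist_torque": the same for the moment, N m; "opening": opening from 0.0 (shut) to 1.0 (fully open); "finger_force": force on a finger pad.
Only numpy, scipy, OpenCV 4.12 (cv2) and the standard library are available. Lean on these libraries where they do the work, as an engineer would, in place of code of your own. Each camera call takes 0.05 s, during which the arm holds its last target. There are 200 camera calls.

## Working session

There is one attempt and no reset: what is moved stays moved. The work goes in short steps, Python scripts to look and compute and a tool call to move; the robot and the scene stay as the last step left them, time stands still between calls to the robot, and variables do not carry over. Pictures are saved under pics/ and viewed, at most 10 in all, crops included, and the job is handed in when it is done.

Besides the shell and the picture viewer there is one more tool, called after "Call:" in YAML: its name, and indented under it one key for each argument. move_arm: Moves the arm, as the interface text tells. Its arguments: {"type":"object","properties":{"plan":{"type":"array","items":{"type":"number"}},"newtons":{"type":"number"}},"required":["plan"]}

```bash
ls; mkdir -p pics; cat > h.py <<'E'
import numpy as np, cv2
from scipy.spatial.transform import Rotation as R
from plant import ctrl, cams, order
def cam(name):
    s=ctrl.get_state(); c=cams.read_camera(name)
    if name=="wrist":
        T=np.eye(4); T[:3,:3]=R.from_quat(s["tcp_rot"]).as_matrix(); T[:3,3]=s["eef_pos"]
        T=T@np.array(c["T_tool_cam"]); c["o"]=T[:3,3]; c["R"]=T[:3,:3]
    else:
        c["o"]=np.array(c["origin"]); c["R"]=R.from_quat(c["orientation"]).as_matrix()
    c["f"]=240/np.tan(np.radians(c["fov_y"])/2); return c
def ray(c,u,v):
    d=np.array([(u-c["cx"])/c["f"],-(v-c["cy"])/c["f"],-1.]); return c["R"]@d
def onz(c,u,v,z):
    d=ray(c,u,v); return c["o"]+d*(z-c["o"][2])/d[2]
def proj(c,p):
    q=c["R"].T@(np.array(p)-c["o"]); return c["cx"]+c["f"]*q[0]/-q[2], c["cy"]-c["f"]*q[1]/-q[2]
def save(c,n): cv2.imwrite("pics/"+n,c["color"][:,:,::-1])
E
python3 - <<'E'
from h import *
s=ctrl.get_state(); print(s)
for n in ("scene","side","wrist"):
    c=cam(n); save(c,n+"0.png"); print(n,c["fov_y"],c["cx"],c["cy"],c["o"],c["R"].round(3).tolist(),[k for k in c])
E
```

```text
pics
{'time': 0.0, 'qpos': array([-1.49981555e-01,  2.87188119e-01,  1.57818684e+00,  8.55252933e-06,
        1.27858829e+00, -1.49996950e-01]), 'dq': array([-2.75204047e-04, -2.36861006e-05, -1.38259448e-03,  8.27723687e-04,
       -1.00277222e-03,  7.21456614e-04]), 'joint_efforts': array([-1.79628755e-04, -4.05981302e+01, -2.92628127e+01, -1.54224781e-04,
        5.81841552e-03,  3.74769741e-06]), 'eef_pos': array([6.74273160e-01, 1.54188345e-04, 2.00626957e-01]), 'tcp_rot': array([ 7.07101716e-01,  7.07110853e-01, -7.00187429e-04, -9.56391497e-04]), 'contact_force': array([0.18151898, 0.44046857, 0.2189415 ]), 'wrist_torque': array([-0.01982443, -0.02504636, -0.00218436]), 'finger_force': 0.0, 'opening': 1.0017895208458891}
scene 44.49803228976199 323.06150110200565 236.63360585520192 [ 1.31147223 -0.50207578  0.82852078] [[0.548, -0.522, 0.654], [0.837, 0.351, -0.421], [-0.01, 0.778, 0.628]] ['color', 'fov_y', 'cx', 'cy', 'origin', 'orientation', 'o', 'R', 'f']
side 46.03544406946505 327.06819404078544 236.05281977797725 [ 0.05910744 -0.61413115  0.58968001] [[0.787, 0.327, -0.523], [-0.617, 0.412, -0.67], [-0.003, 0.85, 0.526]] ['color', 'fov_y', 'cx', 'cy', 'origin', 'orientation', 'o', 'R', 'f']
wrist 61.23017667622655 318.4411946307022 243.55399612238307 [0.67375565 0.07928451 0.37336218] [[1.0, 0.0, 0.002], [-0.001, 0.95, 0.312], [-0.002, -0.312, 0.95]] ['color', 'fov_y', 'cx', 'cy', 'T_tool_cam', 'o', 'R', 'f']
```

View pics/scene0.png

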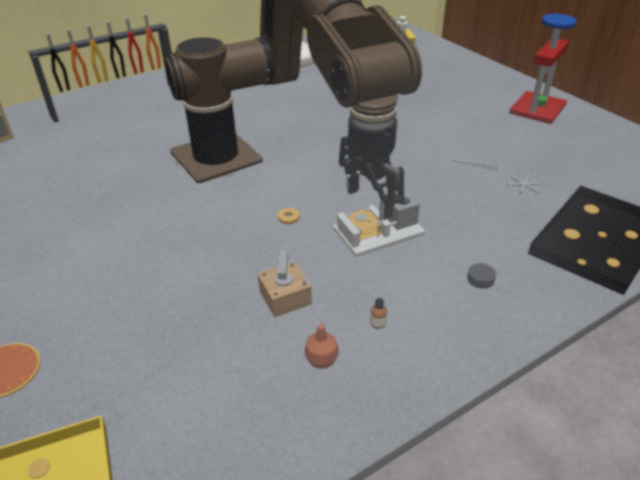

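View pics/side0.png

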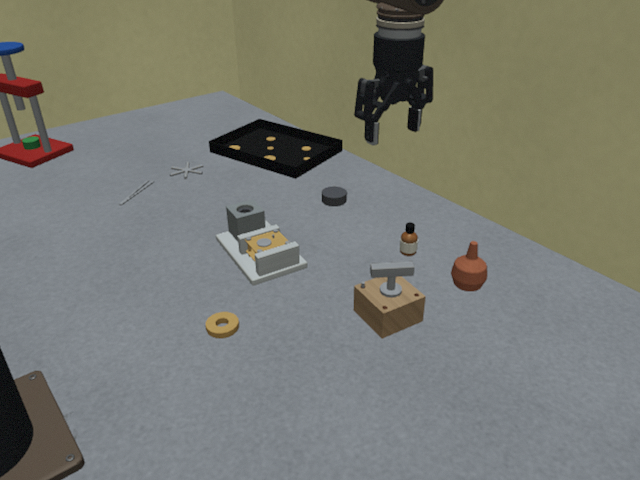

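View pics/wrist0.png

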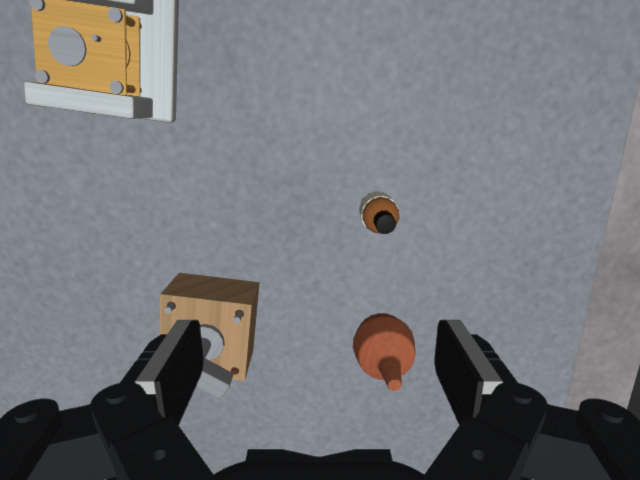

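```bash
python3 - <<'E'
from h import *
c=cam("side"); d=cam("scene")
for n,u,v,z in [("bar",391,270,.097),("barL",371,270,.1),("barR",413,268,.1),("collar",391,290,.056),("bore",245,209,.07),("bottle",409,228,.062),("blower",473,243,.085),("hL",227,209,.07),("hR",264,210,.07)]:
    p=onz(c,u,v,z); print(n,p.round(4),np.round(proj(d,p)))
p=onz(d,285,280,.056);print("scene collar",p.round(4))
print(np.round(cam("wrist")["T_tool_cam"],4))
E
```

```text
bar [ 0.5644 -0.1237  0.097 ] [278. 261.]
barL [ 0.5378 -0.108   0.1   ] [278. 250.]
barR [ 0.5909 -0.1434  0.1   ] [276. 272.]
collar [ 0.5692 -0.122   0.056 ] [281. 278.]
bore [0.514  0.2206 0.07  ] [402. 201.]
bottle [ 0.7172 -0.0132  0.062 ] [373. 299.]
blower [ 0.7372 -0.1398  0.085 ] [321. 326.]
hL [0.4872 0.2418 0.07  ] [402. 192.]
hR [0.5401 0.1948 0.07  ] [401. 211.]
scene collar [ 0.5774 -0.1182  0.056 ]
[[-7.000e-04  9.500e-01  3.124e-01  7.920e-02]
 [ 1.000e+00  7.000e-04  2.000e-04 -9.000e-04]
 [ 0.000e+00  3.124e-01 -9.500e-01 -1.726e-01]
 [ 0.000e+00  0.000e+00  0.000e+00  1.000e+00]]
```

Call:
move_arm:
  plan: [-20,25,0,0,0,0,85,-20,25,0,0,0,0,85,-20,25,0,0,0,0,85,-20,25,0,0,0,0,85,-20,25,0,0,0,0,85,-20,25,0,0,0,0,85,-20,25,0,0,0,0,85,-20,25,0,0,0,0,85,0,0,0,0,0,0,85,0,0,0,0,0,0,85]

```text
time: 1.3
eef_pos: [0.5149, 0.2004, 0.2022]
tcp_rot: [0.707, 0.708, 0.0, 0.0]
contact_force: [0.4, -0.2, -0.0]
opening: 0.996
finger_force: 0.0
```

```bash
python3 - <<'E'
from h import *
c=cam("wrist"); save(c,"w1.png"); s=ctrl.get_state(); print(s["time"],s["eef_pos"],s["dq"].round(3),s["contact_force"],proj(c,[.514,.2206,.07]))
d=cam("side"); np.savez("w1.npz",o=c["o"],R=c["R"],f=c["f"],cx=c["cx"],cy=c["cy"])
E
```

```text
1.35 [0.51531037 0.19983219 0.20219025] [-0.017  0.007 -0.008  0.002  0.003  0.   ] [ 0.0779669  -0.04036166 -0.0177467 ] (np.float64(318.5284567084226), np.float64(191.9257400944377))
```

View pics/w1.png

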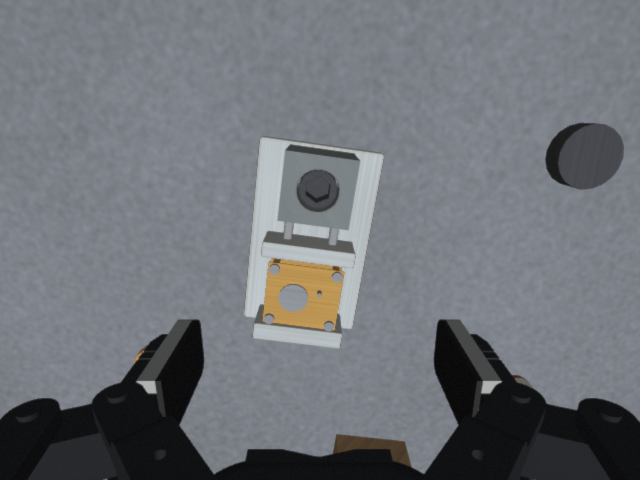

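```bash
python3 - <<'E'
from h import *
im=cv2.imread("pics/w1.png"); c={k:v for k,v in np.load("w1.npz").items()}
g=cv2.cvtColor(im,cv2.COLOR_BGR2GRAY); sub=g[160:220,288:350]
for v in range(165,220,3): print(v,g[v,294:345:2])
m=(g<78).astype(np.uint8); m[:,:285]=0;m[:,352:]=0;m[:165]=0;m[216:]=0
cs,_=cv2.findContours(m,cv2.RETR_EXTERNAL,cv2.CHAIN_APPROX_NONE)
k=max(cs,key=cv2.contourArea); e=cv2.fitEllipse(k); print(cv2.contourArea(k),e, onz(c,*e[0],.07))
mg=cv2.inRange(g,85,112)
cv2.imwrite("pics/w1z.png",cv2.resize(im[155:235,270:370],None,fx=6,fy=6,interpolation=cv2.INTER_CUBIC))
E
```

```text
165 [128 130 131 131 131 133 132 132 131 130 131 129 129 129 129 129 132 130
 130 129 130 129 129 129 129 130]
168 [129 129 129 130 131 133 133 131 130 130 126 124 125 124 127 130 129 130
 129 130 130 130 129 129 128 129]
171 [131 129 128 129 129 130 127 108  68  71  69  69  71  69  70  74  84 117
 130 129 130 130 129 129 129 129]
174 [130 131 130 129 121  79  68  72  74  73  75  75  74  74  75  73  73  69
  63 109 129 129 129 129 129 128]
177 [129 129 128 111  56  71  77  77  74  76  74  67  72  72  73  75  75  74
  74  67  80 127 130 129 129 129]
180 [129 128 119  77  71  74  76  70  71  73  75  75  76  75  74  72  72  74
  74  74  71 116 127 130 129 129]
183 [129 123  95  69  74  75  68  73  72  73  74  76  75  76  75  76  76  71
  72  74  75 101 111 129 130 129]
186 [129 115  75  74  75  75  71  76  74  74  72  74  74  76  75  76  75  69
  58  76  75  76  86 127 129 129]
189 [128 101  61  73  73  76  69  74  74  74  75  74  74  74  75  75  75  60
  69  74  75  68  59 121 130 129]
192 [128 101  58  74  75  70  37  56  72  74  73  74  75  72  74  74  75  47
  72  76  74  67  65 124
[... 451 characters left out ...]
0]
207 [128 129 129 129 125  90  62  60  61  63  69  73  72  70  68  61  58  56
  72 117 128 130 128 129 129 130]
210 [127 129 129 128 128 129 125 116  81  66  62  60  59  58  63  73  95 123
 131 130 131 130 130 129 129 129]
213 [128 128 128 128 129 128 129 129 128 128 128 128 128 126 127 129 131 133
 133 132 130 131 129 129 129 129]
216 [127 127 127 128 128 129 129 129 129 128 129 129 130 129 129 130 130 133
 131 134 132 131 130 130 129 129]
219 [126 127 128 127 128 128 128 129 130 129 129 129 130 130 128 129 129 130
 132 131 133 131 130 130 129 129]
1303.5 ((317.4024963378906, 190.4535675048828), (40.654300689697266, 40.96195602416992), 158.6124267578125) [0.51314494 0.22172776 0.07      ]
```

View pics/w1z.png

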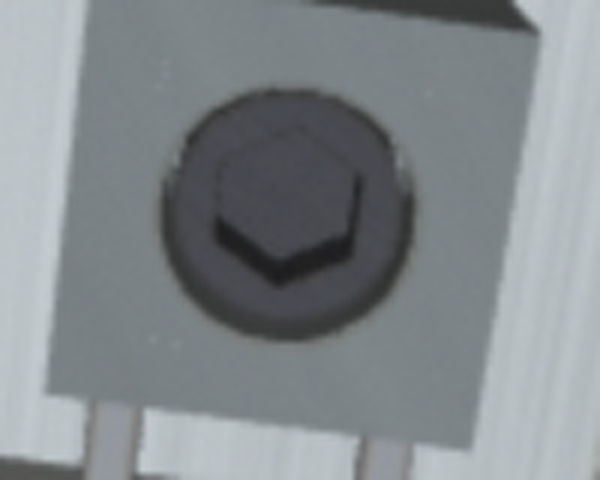

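```bash
python3 - <<'E'
from h import *
c={k:v for k,v in np.load("w1.npz").items()}
P=[onz(c,270+(x-2.5)/6,155+(y-2.5)/6,.064) for x,y in [(298,125),(218,165),(216,240),(280,287),(352,253),(362,176)]]
print(np.mean(P,0).round(4))
for i in range(3):
    d=P[i]-P[i+3]; print(np.linalg.norm(d)*1e3, np.degrees(np.arctan2(d[1],d[0]))%60)
E
```

```text
[0.5132 0.2215 0.064 ]
21.15752769270151 23.72664674105451
20.693872572011507 26.507183857203984
20.561450178810315 23.881356442995724
```

Call:
move_arm:
  plan: [6,-32,0,0,0,7,85,6,-32,0,0,0,7,85,6,-32,0,0,0,7,85,6,-32,0,0,0,7,85,6,-32,0,0,0,7,85,6,-32,0,0,0,7,85,6,-32,0,0,0,7,85,6,-32,0,0,0,7,85,6,-32,0,0,0,0,85,1,-33,0,0,0,0,85,0,0,0,0,0,0,85,0,0,0,0,0,0,85]

```text
time: 2.6
eef_pos: [0.5699, -0.1225, 0.2017]
tcp_rot: [0.294, 0.956, 0.0, -0.0]
contact_force: [0.2, -0.2, 0.4]
opening: 0.993
finger_force: 0.0
```

```bash
python3 - <<'E'
from h import *
c=cam("wrist"); save(c,"w2.png"); s=ctrl.get_state(); print(s["time"],s["eef_pos"],s["dq"].round(3),proj(c,[.566,-.123,.1]))
np.savez("w2.npz",o=c["o"],R=c["R"],f=c["f"],cx=c["cx"],cy=c["cy"])
E
```

```text
2.65 [ 0.5698687  -0.12147807  0.20173685] [ 0.024 -0.009  0.01  -0.003 -0.001 -0.002] (np.float64(316.6786944339266), np.float64(226.468145248496))
```

View pics/w2.png

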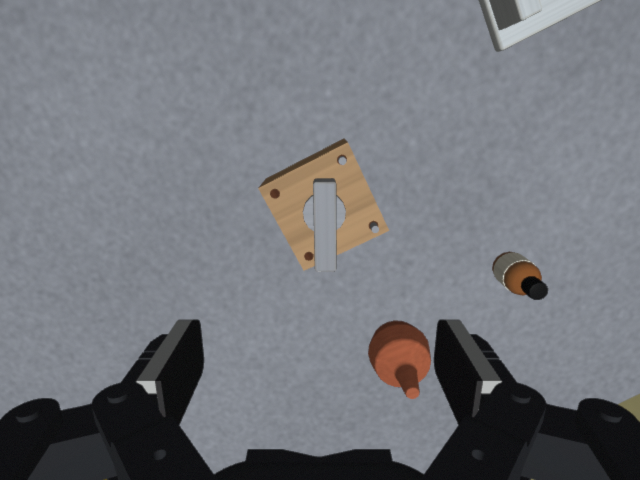

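```bash
python3 - <<'E'
from h import *
im=cv2.imread("pics/w2.png"); c={k:v for k,v in np.load("w2.npz").items()}
g=im.astype(int)
for v in (185,200,212,240,255,264): 
    r=g[v,305:346]; print(v,[tuple(x) for x in r[::4].tolist()])
for v in (176,180,183,186,264,268,270,272,274): print(v,g[v,325])
# edges of bar sides by gradient per row
L=[];Rr=[]
gr=cv2.cvtColor(im,cv2.COLOR_BGR2GRAY).astype(float); sat=(im.max(2).astype(int)-im.min(2))
for v in range(236,264,3): 
    pass
gx=np.abs(cv2.Sobel(im[:,:,0],cv2.CV_64F,1,0,ksize=3))
def sub(row,a):
    w=row; return a+(np.arange(len(w))*w).sum()/w.sum()
A=[];B=[]
for v in list(range(232,266,2)):
    l=gx[v,308:321]; r=gx[v,330:343]
    A.append(308+l.argmax()); B.append(330+r.argmax())
print(A,B)
E
```

```text
185 [(105, 140, 172), (104, 140, 171), (118, 122, 126), (161, 154, 150), (161, 154, 150), (158, 152, 147), (161, 155, 151), (158, 152, 148), (100, 133, 162), (101, 135, 165), (99, 133, 161)]
200 [(99, 132, 161), (158, 151, 147), (117, 114, 112), (159, 152, 148), (161, 154, 150), (159, 152, 148), (160, 153, 149), (159, 152, 148), (159, 152, 148), (92, 101, 112), (105, 141, 172)]
212 [(163, 156, 151), (163, 156, 152), (122, 119, 116), (158, 151, 146), (161, 154, 150), (159, 152, 148), (160, 154, 149), (158, 151, 148), (157, 151, 147), (161, 155, 150), (140, 145, 151)]
240 [(103, 139, 169), (106, 142, 173), (106, 138, 168), (157, 150, 146), (159, 152, 148), (156, 150, 145), (159, 152, 148), (157, 150, 146), (107, 142, 172), (106, 143, 175), (106, 143, 174)]
255 [(42, 59, 91), (35, 48, 78), (71, 93, 120), (157, 150, 146), (159, 152, 147), (155, 149, 145), (157, 151, 147), (158, 151, 147), (134, 131, 133), (143, 135, 131), (148, 140, 136)]
264 [(107, 143, 173), (107, 142, 174), (105, 141, 171), (157, 151, 146), (159, 152, 148), (157, 150, 147), (156, 149, 145), (157, 150, 147), (140, 132, 128), (147, 139, 135), (145, 136, 132)]
176 [104 140 170]
180 [68 68 68]
183 [148 145 143]
186 [158 151 147]
264 [157 150 147]
268 [156 149 146]
270 [149 145 141]
272 [148 140 135]
274 [147 140 135]
[np.int64(314), np.int64(314), np.int64(315), np.int64(315), np.int64(315), np.int64(315), np.int64(315), np.int64(315), np.int64(315), np.int64(315), np.int64(315), np.int64(314), np.int64(314), np.int64(315), np.int64(315), np.int64(315), np.int64(315)] [np.int64(335), np.int64(335), np.int64(335), np.int64(335), np.int64(335), np.int64(335), np.int64(335), np.int64(335), np.int64(335), np.int64(335), np.int64(335), np.int64(335), np.int64(335), np.int64(335), np.int64(335), np.int64(335), np.int64(335)]
```

```bash
python3 - <<'E'
from h import *
c={k:v for k,v in np.load("w2.npz").items()}
a=onz(c,324.8,182.3,.1);b=onz(c,325.2,269.8,.1);d=b-a
print(a,b,np.linalg.norm(d),(a+b)/2,np.degrees(np.arctan2(d[1],d[0])), np.linalg.norm(onz(c,314.7,225,.1)-onz(c,335.3,225,.1)))
for p in (onz(c,324,212,.056),): print(p)
s=ctrl.get_state(); M=R.from_quat(s["tcp_rot"]).as_matrix(); print(M.round(4), s["eef_pos"])
E
```

```text
[ 0.54340525 -0.1009203   0.1       ] [ 0.5965098  -0.13630738  0.1       ] 0.06381487165721546 [ 0.56995752 -0.11861384  0.1       ] -33.6781514637369 0.014448852870636271
[ 0.56943745 -0.11846019  0.056     ]
[[-8.282e-01  5.605e-01 -5.000e-04]
 [ 5.605e-01  8.282e-01  6.000e-04]
 [ 8.000e-04  2.000e-04 -1.000e+00]] [ 0.5698687  -0.12147807  0.20173685]
```

Call:
move_arm:
  plan: [0,1,-22,0,0,0,85,0,1,-22,0,0,0,85,0,1,-22,0,0,0,85,0,0,-22,0,0,0,85,0,0,-22,0,0,0,60,0,0,-18,0,0,0,40,0,0,0,0,0,0,20,0,0,0,0,0,0,5,0,0,0,0,0,0,5,0,0,0,0,0,0,5,0,0,0,0,0,0,5]
  newtons: 50

```text
time: 3.75
eef_pos: [0.5707, -0.1182, 0.0752]
tcp_rot: [0.292, 0.956, -0.0, 0.001]
contact_force: [-0.4, -0.0, -0.2]
opening: 0.057
finger_force: 0.0
```

```bash
python3 - <<'E'
from h import *
s=ctrl.get_state(); print(s["opening"],s["finger_force"],s["eef_pos"])
c=cam("side"); a=c["color"][190:350,300:500]; d=cam("scene")["color"][190:340,200:400]
w=cam("wrist"); save(w,"w3.png")
o=np.vstack([cv2.resize(a,None,fx=2,fy=2,interpolation=3),np.zeros((0,400,3),np.uint8)])
o2=cv2.resize(d,(400,320),interpolation=3)
cv2.imwrite("pics/s3.png",np.hstack([o,o2])[:,:,::-1])
E
```

```text
0.05674159157915394 0.0 [ 0.57070256 -0.11816446  0.0752277 ]
```

View pics/s3.png

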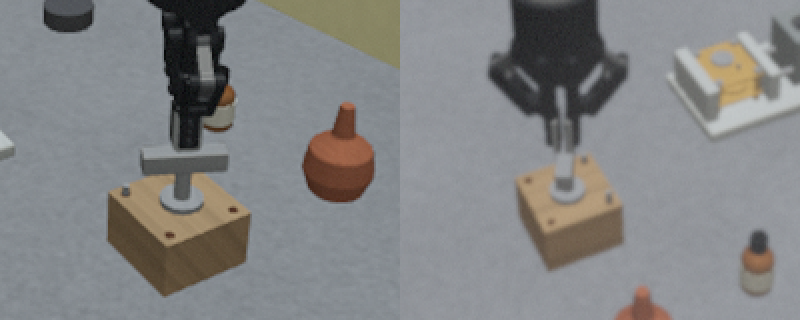

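```bash
python3 - <<'E'
from h import *
c=cam("side");d=cam("scene");p=ctrl.get_state()["eef_pos"]
for z in (0.05,.056,.0752,.091,.1,.11): 
    q=[p[0],p[1],z];a=np.array(proj(c,q));b=np.array(proj(d,q)); print(z,a.round(1),((a-[300,190])*2).round(),b.round(1),((b-[200,190])*[2,320/150]+[400,0]).round())
E
```

```text
0.05 [389.4 291.7] [179. 203.] [283.3 280.1] [567. 192.]
0.056 [389.7 288.6] [179. 197.] [283.2 277.8] [566. 187.]
0.0752 [390.3 278.6] [181. 177.] [282.6 270.4] [565. 172.]
0.091 [390.9 270.2] [182. 160.] [282.2 264.2] [564. 158.]
0.1 [391.3 265.4] [183. 151.] [281.9 260.6] [564. 151.]
0.11 [391.6 259.9] [183. 140.] [281.7 256.6] [563. 142.]
```

View pics/w3.png

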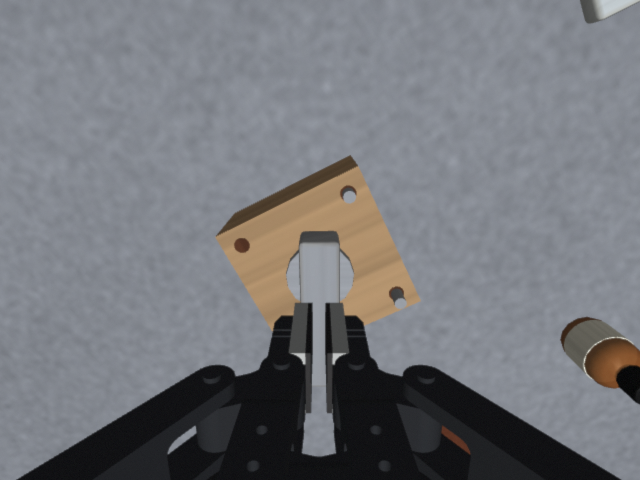

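```bash
python3 - <<'E'
from h import *
s=ctrl.get_state(); print(s["qpos"],s["joint_efforts"],s["contact_force"],s["eef_pos"])
c=cam("side");d=cam("scene")
for z in (.2006,.2136,.225,.24): 
  for dx in (-.0425,.0425): print(z,dx,np.round(proj(c,[.6743+dx,0,z])),np.round(proj(d,[.6743+dx,0,z])))
im=c["color"].mean(2)
for v in range(250,280,2): print(v,im[v,374:408:2].round().astype(int))
E
```

```text
[-3.78394648e-01  2.22580635e-01  1.90402021e+00 -2.34214932e-05
  1.01472469e+00 -1.35568442e+00] [ 1.27563992e-02 -3.45954788e+01 -2.57369936e+01  1.75644882e-04
 -1.17955631e-03  6.04733577e-05] [ 0.89852245  0.13783033 -0.15232275] [ 0.57003747 -0.11804461  0.07420605]
0.2006 -0.0425 [372. 168.] [353. 213.]
0.2006 0.0425 [409. 155.] [382. 238.]
0.2136 -0.0425 [372. 161.] [353. 207.]
0.2136 0.0425 [410. 148.] [383. 232.]
0.225 -0.0425 [373. 154.] [354. 202.]
0.225 0.0425 [410. 142.] [383. 227.]
0.24 -0.0425 [373. 146.] [354. 195.]
0.24 0.0425 [411. 133.] [384. 219.]
250 [139 141 140 140 140 119  63  91  15  26  37  24  25  82 113 120 121]
252 [142 140 138 140 142 106  64  88  18  28  40  29  24  85  65 100 118]
254 [139 142 141 140 142 101  74  89  19  26  29  24  21  96 108  51  45]
256 [142 141 138 139 140  85  75  83  23  26  37  25  24 106 148 141 124]
258 [141 142 140 135 139  89  83  84  24  19  27  16  31 108 142 141 140]
260 [136 140 138 138 137 115  83  77  23  24  44  22  33 111 143 139 137]
262 [133 137 137 140 145 145  84  78  23  27  34  25  47 120 153 153 155]
264 [154 153 152 154 153 155 100  79  36  40  39  44  65 131 151 151 152]
266 [153 155 154 152 152 153 149 119 119 121 132 130 136 153 154 153 153]
268 [153 151 148 143 142 138 137 132 131 128 123 116 110 105  98  95  94]
270 [81 82 81 85 86 83 85 84 85 86 85 87 86 86 87 87 84]
272 [84 86 85 86 85 86 85 82 82 82 84 85 85 85 83 85 83]
274 [82 82 82 83 83 83 81 84 81 82 81 82 81 83 82 82 82]
276 [ 85  79  83  77  79  88  87  78  79  77  78  98 116 116 120 122 121]
278 [125 136 129 138 134 136 138  71  82  87  80 136 141 139 142 142 138]
```

Call:
move_arm:
  plan: [0,0,2,0,0,0,20,0,0,0,0,0,0,45,0,0,0,0,0,0,45,0,0,0,0,0,0,45,0,0,-8,0,0,0,45,0,0,-8,0,0,0,45,0,0,-8,0,0,0,45,0,0,0,0,0,0,25,0,0,0,0,0,0,5,0,0,0,0,0,0,5,0,0,0,0,0,0,5,0,0,0,0,0,0,5]
  newtons: 50

```text
time: 5.3
eef_pos: [0.5697, -0.1178, 0.0517]
tcp_rot: [0.292, 0.956, 0.0, -0.0]
contact_force: [0.7, 0.5, -1.9]
opening: 0.174
finger_force: 52.3
```

```bash
python3 - <<'E'
from h import *
s=ctrl.get_state(); print(s)
c=cam("side"); im=c["color"].mean(2).astype(int)
for v in range(252,296,2): print(v,im[v,368:414:2])
E
```

```text
{'time': 5.3, 'qpos': array([-3.78298311e-01,  2.53604849e-01,  1.91401020e+00, -2.77338591e-05,
        9.74689785e-01, -1.35569512e+00]), 'dq': array([ 2.74375016e-03,  9.11546883e-04, -1.79137915e-03, -9.03344586e-04,
       -1.23299960e-03,  5.32105763e-05]), 'joint_efforts': array([-1.93474669e-03, -3.65590024e+01, -2.62400615e+01, -8.00835896e-04,
       -3.12068078e-03, -6.37373333e-06]), 'eef_pos': array([ 0.56965798, -0.11783527,  0.05173855]), 'tcp_rot': array([ 2.92358294e-01,  9.56308789e-01,  1.75900666e-05, -3.55842669e-04]), 'contact_force': array([ 0.6941647 ,  0.54285609, -1.91225266]), 'wrist_torque': array([-0.03121128,  0.03169122,  0.00477373]), 'finger_force': 52.274272441864014, 'opening': 0.17401263978428375}
252 [147 146 143 143 141 139 138 146  81  37  25  18  21  24  13  42  47  43
  31  20  18 118 117]
254 [142 143 144 140 141 139 142 138  34  18  23  19  23  23  20  50  69  48
  23  20  27  48  38]
256 [142 140 141 143 140 140 140 137  18  52  20  21  19  23  22  20  30  22
  20  20  83 120 134]
258 [137 138 135 141 142 141 139 132  18  20  23  20  16  27
[... 1120 characters left out ...]
40 142]
282 [137 136 136 142 144 142 143 140 151 142  72  84  85  77 153 146 145 144
 141 141 142 139 144]
284 [140 138 137 135 141 143 142 154 159 146  76  85  88  83 160 152 148 145
 144 141 142 145 145]
286 [142 141 138 136 138 143 152 155 158 140  79  84  85  91 160 155 155 144
 146 145 142 141 144]
288 [141 139 142 139 137 134 136 153 158 150  73  86  83  98 159 154 155 133
 145 145 144 143 141]
290 [143 141 141 141 140 139  99 153 157 160 143 133 129 150 157 156 152 134
 142 145 145 145 143]
292 [137 142 142 140 142 142 104  98 148 159 156 158 155 158 161 159 103 128
 144 143 144 146 145]
294 [133 137 143 141 140 142 139 105  74 115 133 144 147 139 131  81 102 132
 133 141 144 143 147]
```

Call:
move_arm:
  plan: [0,0,5,0,0,0,5,0,0,15,0,0,0,5,0,0,15,0,0,0,5,0,0,15,0,0,0,5,0,0,15,0,0,0,5,0,0,15,0,0,0,5,0,0,15,0,0,0,5,0,0,5,0,0,0,5,0,0,0,0,0,0,5]

```text
time: 6.25
eef_pos: [0.5707, -0.1182, 0.1535]
tcp_rot: [0.292, 0.956, -0.0, 0.001]
contact_force: [0.2, 0.6, -3.2]
opening: 0.173
finger_force: 52.4
```

```bash
python3 - <<'E'
from h import *
s=ctrl.get_state(); print(s["time"],s["eef_pos"],s["contact_force"],s["wrist_torque"],s["finger_force"],s["opening"])
c=cam("side"); save(c,"s4.png"); im=c["color"].mean(2).astype(int); d=cam("scene"); save(d,"c4.png")
p=s["eef_pos"]
for dz in (-.0467,-.0017,.039): print(proj(c,p+[0,0,dz]),proj(d,p+[0,0,dz]))
w=cam("wrist"); save(w,"w4.png")
a=c["color"][180:330,320:480]; b=d["color"][165:315,200:360]
cv2.imwrite("pics/v4.png",np.hstack([cv2.resize(x,(400,375),interpolation=3) for x in (a,b)])[:,:,::-1])
E
```

```text
6.25 [ 0.57066047 -0.11824093  0.15346207] [ 0.16996001  0.57275782 -3.22932724] [ 0.000824    0.01574965 -0.06394127] 52.355289459228516 0.1728884557300758
(np.float64(391.8930206049267), np.float64(261.6048550133113)) (np.float64(281.81995464917657), np.float64(258.1491198830987))
(np.float64(393.637514377887), np.float64(236.31107920014307)) (np.float64(280.4886185922138), np.float64(239.55330917995326))
(np.float64(395.3032971569888), np.float64(212.1585503570401)) (np.float64(279.2224925078242), np.float64(221.8683371036033))
```

View pics/v4.png

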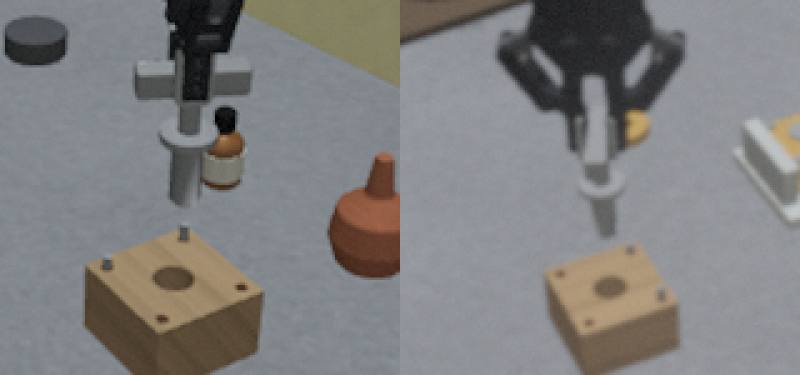

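```bash
python3 - <<'E'
from h import *
c=cam("side"); d=cam("scene")
def blob(c,box,thr,hi=True):
    u0,v0,u1,v1=box; g=cv2.cvtColor(c["color"],cv2.COLOR_RGB2GRAY)[v0:v1,u0:u1]
    g=cv2.resize(g,None,fx=4,fy=4,interpolation=cv2.INTER_CUBIC)
    m=(g<thr).astype(np.uint8); cs,_=cv2.findContours(m,cv2.RETR_EXTERNAL,cv2.CHAIN_APPROX_NONE)
    for k in sorted(cs,key=cv2.contourArea)[-2:]:
        if len(k)>5:
            e=cv2.fitEllipse(k); x=(np.array(e[0])+.5)/4-.5+[u0,v0]; print("  ",x.round(2),np.array(e[1])/4,round(e[2]))
    return
print("bore side"); blob(c,(230,200,262,218),80)
print("bore scene"); blob(d,(385,185,420,215),80)
g=cv2.cvtColor(c["color"],cv2.COLOR_RGB2GRAY)
for v in range(202,218): print(v,g[v,228:266:2])
print("hole side"); blob(c,(374,280,405,302),100); print("hole scene"); blob(d,(272,270,296,290),100)
for x in range(280,302,2): print(x,cv2.cvtColor(c["color"],cv2.COLOR_RGB2GRAY)[x,374:408:2])
E
```

```text
bore side
   [256.81 215.27] [ 4.42475176 24.38401031] 82
   [244.49 208.57] [ 6.68071556 15.66097546] 86
bore scene
   [402.35 201.83] [1.84820771 4.08569765] 97
202 [134 136 135 130 133 133 134 135 135 134 134 133 134 133 133 134 131 132
 131]
203 [130 132 134 133 133 135 133 137 137 135 136 136 134 132 134 136 137 133
 135]
204 [131 134 134 134 134 133 135 127 124 118 125 130 136 135 134 135 134 135
 135]
205 [136 136 136 135 136 133 114  96  89  78  92 104 129 134 136 136 136 134
 132]
206 [136 135 136 136 136 112  79  70  74  74  70  70 104 135 135 136 134 132
 131]
207 [136 135 134 135 128  76  67  72  75  74  74  69  70 132 135 134 134 132
 131]
208 [125 133 134 134 110  62  73  77  77  78  79  80  61 135 135 135 133 135
 133]
209 [ 99 136 135 134 105  67  84  69  59  62  68  84  77 136 135 134 135 134
 135]
210 [ 68 130 135 134 112  70  74  39  43  40  41  73 109 139 136 137 135 132
 129]
211 [ 58 102 136 134 127  95  51  35  42  38  52  87 131 138 136 135 123 106
 112]
212 [ 64  69 128 132 137 123  96  81  71  95 108 126 137 136 124 111  87  68
 103]
213 [ 62  59 102 135 133
[... 621 characters left out ...]
2 146 143 143 147 145 144 139 143]
284 [135 143 145 141 142 140 136 137 133 142 144 145 144 146 146 145 142]
286 [137 137 143 141 142 133 118 112 113 115 138 145 147 144 147 147 145]
288 [139 137 136 142 110  71  76  75  71  68  78 126 146 145 145 146 147]
290 [142 141 137 126  71  78  79  80  78  71  68  66 130 139 144 144 145]
292 [144 142 142 130  69  76  79  79  78  75  68  59 128 131 136 145 143]
294 [142 142 143 141 129  82  79  79  77  73  66 101 138 132 129 136 142]
296 [143 142 141 141 143 141 127 119 117 121 136 146 139 137 134 129 132]
298 [136 144 143 142 142 142 137 138 139 145 141 142 144 140 137 132 131]
300 [134 135 143 142 141 141 142 141 137 137 144 140 140 142 140 138 135]
```

```bash
python3 - <<'E'
from h import *
c=cam("side"); d=cam("scene")
print("bore",onz(c,244.6,208.5,.07)); print("hole",onz(c,389,291.3,.05),onz(d,283.5,279.8,.05))
w={k:v for k,v in np.load("w1.npz").items()}; w["o"]=w["o"]+[0,0,.01]; print("wrist bore +10mm",onz(w,317.5,190.4,.07))
w={k:v for k,v in np.load("w2.npz").items()}; w["o"]=w["o"]+[0,0,.01]; print("wrist bar +10mm",onz(w,325,226,.1))
print(ctrl.get_state()["eef_pos"])
E
```

```text
bore [0.51439703 0.22271825 0.07      ]
hole [ 0.57013772 -0.11692161  0.05      ] [ 0.56957945 -0.11739869  0.05      ]
wrist bore +10mm [0.51320418 0.21986952 0.07      ]
wrist bar +10mm [ 0.57141064 -0.11941993  0.1       ]
[ 0.56950988 -0.11780142  0.15109416]
```

```bash
python3 - <<'E'
from h import *
c=cam("side"); d=cam("scene"); p=np.array([.570,-.118,.152])
for n,cc,u0,u1,v0,v1 in (("s4",c,378,412,226,264),("c4",d,268,300,232,262)):
    g=cv2.imread(f"pics/{n}.png",0)
    for v in range(v0,v1,2): print(v,g[v,u0:u1])
    for dz in (-.0467,-.03,-.0017,.039): print(np.round(proj(cc,p+[0,0,dz]),1))
E
```

```text
226 [134 134 136 139 138 135 135 134 135 134 137 138 134 106  69  77  79  81
  82  80  80  81 115 137 134 135 137 113   2  15  17  21  23  18]
228 [140 138 138 138 137 136 137 141 144 148 150 151 144 111  66  76  79  78
  81  80  78  83 128 153 144 140 136 102   0  14  11  11  13  16]
230 [139 140 139 138 134 139 144 147 147 147 151 152 142 102  70  78  82  80
  81  82  78  96 133 153 148 144 147 141  98   8   8  19  14   0]
232 [137 136 136 138 136 126 129 147 148 149 149 151 145 109  68  76  77  80
  79  78  75  99 139 151 149 146 144 148 131  77   0   8  12   9]
234 [134 134 136 138 135 105  95 138 147 147 149 151 151 154 149 137 124 119
 120 127 136 142 153 152 151 149 145 145 133 100  97 113 103  87]
236 [138 140 138 133 138 124  87  60  94 124 139 150 152 153 153 151 151 151
 148 147 150 150 153 153 150 146 134 104  74  96 121 122 112 104]
238 [138 135 136 137 135 138 134 109  76  71  71  72  90 110 120 125 127 131
 131 128 124 122 118 106  91  77  76  75  85  97  99 103  96  91]
240 [138 136 135 137 138 139 141 141 139 122  90  67  70  77  81  83  80  82
  85  82  81  81  79  
[... 3053 characters left out ...]
49 146 141 129 110 101  97 103  98  98  98 103
 123 139 147 148 147 147 143 145 146 148 149 151 153 151]
254 [144 146 144 145 146 148 146 145 143 136 123 107 103 100  98 101  93 107
 126 143 149 145 149 147 149 149 149 151 151 149 150 150]
256 [145 144 146 143 143 144 144 145 145 142 130 118 106 101  97 101  94 106
 128 144 147 148 147 146 147 149 149 149 146 148 147 149]
258 [147 147 146 146 148 150 151 149 147 148 140 125 112 103 101 100 103 108
 127 140 147 148 147 149 150 149 150 147 146 147 146 148]
260 [149 146 148 145 150 152 148 152 148 148 145 140 133 128 126 131 137 140
 141 147 147 148 146 151 150 151 150 150 149 147 147 146]
[281.8 258.5]
[281.3 251.7]
[280.5 239.9]
[279.2 222.3]
```

Call:
move_arm:
  plan: [-5.2,20,0,0,0,-1.3,5,-5.2,32,0,0,0,0,5,-5.2,32,0,0,0,0,5,-5.2,32,0,0,0,0,5,-5.2,32,0,0,0,0,5,-5.2,32,0,0,0,0,5,-5.2,32,0,0,0,0,5,-5.2,32,0,0,0,0,5,-5.2,32,0,0,0,0,5,-5.2,32,0,0,0,0,5,-5.4,22,0,0,0,0,5,0,12,0,0,0,0,5]

```text
time: 7.9
eef_pos: [0.5118, 0.2258, 0.1519]
tcp_rot: [0.302, 0.953, -0.0, -0.0]
contact_force: [-0.5, -0.7, -2.6]
opening: 0.173
finger_force: 52.4
```

Call:
move_arm:
  plan: [0,0,-10,0,0,0,5,0,0,-10,0,0,0,5,0,0,-5,0,0,0,5,0,0,0,0,0,0,5,0,0,0,0,0,0,5]

```text
time: 8.4
eef_pos: [0.5127, 0.2232, 0.1266]
tcp_rot: [0.304, 0.953, -0.0, -0.0]
contact_force: [0.2, -0.2, -2.1]
opening: 0.17
finger_force: 52.3
```

```bash
python3 - <<'E'
from h import *
S=[ctrl.get_state()]
c=cam("side"); save(c,"s5.png"); d=cam("scene"); save(d,"c5.png"); w=cam("wrist"); save(w,"w5.png"); S.append(ctrl.get_state())
for s in S: print(s["time"],s["eef_pos"],s["contact_force"],s["wrist_torque"])
p=np.array([.5126,.224,.127])
for n,cc in (("side",c),("scene",d)):
    print(n,"bore",np.round(proj(cc,[.5144,.2227,.07]),1),"tip",np.round(proj(cc,p+[0,0,-.047]),1))
g=cv2.imread("pics/s5.png",0)
for v in range(180,216,3): print(v,g[v,228:262])
g=cv2.imread("pics/c5.png",0)
for v in range(168,212,3): print(v,g[v,385:420])
print("c4")
g=cv2.imread("pics/c4.png",0)
for v in range(190,214,2): print(v,g[v,385:420])
E
```

```text
8.4 [0.51271625 0.22320833 0.12664948] [ 0.21352158 -0.22852212 -2.11165976] [ 0.01159165 -0.03143903  0.03228699]
8.55 [0.51311684 0.22375021 0.12754932] [ 0.36466634  1.11182874 -2.23485297] [-0.05154057  0.03306141 -0.03901172]
side bore [244.6 208.5] tip [243.  203.9]
scene bore [403.  200.6] tip [403.3 196.4]
180 [126 126 128 126 128 137 144 144 147 148 141 121 104 103 101 111 123 140
 150 147 144 142 127 109 115 132 129 130 131 131 132 135 134 134]
183 [130 131 130 130 124  99  70  78 105 120 124 127 126 127 126 127 120 110
  97  75  71  70  93 116 130 132 132 129 130 130 131 133 131 127]
186 [131 127 130 130 129 128 132 130 130 107  63  73  75  73  76  76  76  78
  66  74 112 134 134 133 135 136 133 132 130 129 131 132 131 130]
189 [129 131 132 129 128 130 132 131 133 116  79  66  72  75  77  78  84  87
  74  62 104 133 131 129 133 131 132 131 131 131 129 133 133 133]
192 [130 130 129 130 129 130 130 130 133 121  88  62  73  72  76  82  91  97
  85  61  90 123 131 131 130 132 133 133 131 132 130 130 132 130]
195 [126 126 127 128 130 131 131 129 130 134 112  59  71  72  74  85 
[... 4203 characters left out ...]
12 128 140 148 147 141 136 125 120 110 106
 104 105 111 123 132 140 143 147 146 148 146 146 141 137 130 125 128]
206 [123  99  90  89  87  86  84  92 101 117 133 143 149 150 151 149 146 146
 147 147 144 144 143 143 138 135 129 123 114 109 106 101  98 104 122]
208 [121  99  88  91  89  90  89  87  88  94 102 117 134 143 147 146 145 139
 136 130 126 119 108 108 102 100  99  95  99  92  94  96  97 105 122]
210 [138 111  98  90  87  91  86  88  90  91  89  93  99 111 119 111 110 105
 103  99 101  94  96  96  96  97  95  94  96  94  94  93  97 111 126]
212 [156 141 123 102  91  91  87  88  92  88  87  87  91  89  94  95  96  97
  95  96  97  95  96  97  98  98  94  96  94  93  93  98  99 113 131]
```

Call:
move_arm:
  plan: [-0.8,-2.4,0,0,0,0,5,0,0,-5,0,0,0,5,0,0,-5,0,0,0,5,0,0,-3,0,0,0,5,0,0,-1,0,0,0,5,0,0,-1,0,0,0,5,0,0,-1,0,0,0,5,0,0,0,0,0,0,5]

```text
time: 9.35
eef_pos: [0.5118, 0.2216, 0.111]
tcp_rot: [0.303, 0.953, -0.0, -0.0]
contact_force: [-0.5, 0.5, -2.8]
opening: 0.17
finger_force: 52.4
```

Call:
move_arm:
  plan: [0,0,-1,0,0,0,5,0,0,-1,0,0,0,5,0,0,-1,0,0,0,5]

```text
time: 9.65
eef_pos: [0.5118, 0.2217, 0.108]
tcp_rot: [0.303, 0.953, 0.0, 0.0]
contact_force: [-0.3, -0.1, -2.5]
opening: 0.171
finger_force: 52.4
```

Call:
move_arm:
  plan: [0,0,-1,0,0,0,5,0,0,-1,0,0,0,5,0,0,0,0,0,0,5]

```text
time: 9.95
eef_pos: [0.5123, 0.2218, 0.107]
tcp_rot: [0.303, 0.953, 0.0, 0.0]
contact_force: [-1.3, 0.3, 3.2]
opening: 0.178
finger_force: 53.1
```

Call:
move_arm:
  plan: [0,0,0,0,0,-1.5,5,0,0,0,0,0,-1.5,5,0,0,0,0,0,-1.5,5,0,0,0,0,0,0,5]

```text
time: 10.35
eef_pos: [0.5122, 0.222, 0.1057]
tcp_rot: [0.341, 0.94, 0.001, 0.0]
contact_force: [1.4, 2.5, -2.7]
opening: 0.173
finger_force: 52.5
```

```bash
python3 - <<'E'
from h import *
s=ctrl.get_state(); print(s["eef_pos"],s["contact_force"],s["wrist_torque"],R.from_quat(s["tcp_rot"]).as_matrix().round(4))
E
```

```text
[0.51215811 0.22200444 0.10573051] [ 1.35693383  2.47585457 -2.68113044] [ 0.44230744 -0.42733746 -0.00131509] [[-7.676e-01  6.410e-01  1.300e-03]
 [ 6.410e-01  7.676e-01  1.000e-03]
 [-3.000e-04  1.600e-03 -1.000e+00]]
```

Call:
move_arm:
  plan: [0,0,-1,0,0,0,5,0,0,-1,0,0,0,5,0,0,0,0,0,0,5]

```text
time: 10.65
eef_pos: [0.5121, 0.2219, 0.104]
tcp_rot: [0.34, 0.94, 0.001, 0.0]
contact_force: [2.6, 2.6, -1.7]
opening: 0.175
finger_force: 52.6
```

```bash
python3 - <<'E'
from h import *
s=ctrl.get_state(); print(s["eef_pos"],s["contact_force"],s["wrist_torque"])
E
```

```text
[0.51208261 0.22194661 0.10397495] [ 2.56434554  2.61595024 -1.72020217] [ 0.69647974 -0.4621521   0.01333008]
```

Call:
move_arm:
  plan: [0.3,0.3,0,0,0,0,5,0.2,0.2,-1,0,0,0,5,0,0,-1,0,0,0,5,0,0,0,0,0,0,5]

```text
time: 11.05
eef_pos: [0.5122, 0.2221, 0.1018]
tcp_rot: [0.34, 0.94, -0.0, -0.0]
contact_force: [1.6, 2.4, -2.3]
opening: 0.174
finger_force: 52.5
```

```bash
python3 - <<'E'
from h import *
s=ctrl.get_state(); print(s["eef_pos"],s["contact_force"],s["wrist_torque"])
E
```

```text
[0.51221856 0.22212121 0.10184759] [ 1.5857507   2.40516673 -2.31451663] [ 0.56914666 -0.39453248  0.05902669]
```

Call:
move_arm:
  plan: [0.3,0.5,-1,0,0,0,5,0.2,0.3,-1,0,0,0,5,0,0,-1,0,0,0,5,0,0,-1,0,0,0,5,0,0,-1,0,0,0,5]

```text
time: 11.55
eef_pos: [0.5123, 0.2226, 0.0965]
tcp_rot: [0.34, 0.94, -0.001, -0.0]
contact_force: [1.2, 0.8, -2.8]
opening: 0.177
finger_force: 52.4
```

```bash
python3 - <<'E'
from h import *
s=ctrl.get_state(); print(s["eef_pos"],s["contact_force"],s["wrist_torque"])
E
```

```text
[0.51232591 0.22262834 0.09654207] [ 1.21251094  0.80150168 -2.84732597] [ 0.15369774 -0.12235674  0.02478491]
```

Call:
move_arm:
  plan: [0.2,0.2,-1,0,0,0,5,0,0,-1,0,0,0,5,0,0,-1,0,0,0,5]

```text
time: 11.85
eef_pos: [0.5125, 0.2229, 0.0936]
tcp_rot: [0.34, 0.94, -0.0, -0.0]
contact_force: [-0.6, 0.7, -3.0]
opening: 0.174
finger_force: 52.3
```

Nominal TCP is 0.094; the floor is expected near 0.092–0.093.

Call:
move_arm:
  plan: [0,0,-1,0,0,0,5,0,0,-0.5,0,0,0,5,0,0,0,0,0,0,5]

```text
time: 12.15
eef_pos: [0.5129, 0.2231, 0.0925]
tcp_rot: [0.34, 0.94, -0.0, -0.0]
contact_force: [-0.5, 0.3, -2.0]
opening: 0.173
finger_force: 52.4
```

Call:
move_arm:
  plan: [0,0,-0.5,0,0,0,5,0,0,-0.5,0,0,0,5,0,0,0,0,0,0,5]

```text
time: 12.45
eef_pos: [0.5132, 0.2232, 0.0924]
tcp_rot: [0.34, 0.94, 0.0, 0.0]
contact_force: [-1.9, -0.6, 2.3]
opening: 0.171
finger_force: 53.0
```

Call:
move_arm:
  plan: [0.15,0.15,0,0,0,-5,5,0.15,0.15,0,0,0,-5,5,0.15,0.15,0,0,0,-5,5,0.15,0.1,0,0,0,-5,5,0,0,0,0,0,0,5]

```text
time: 12.95
eef_pos: [0.5133, 0.2236, 0.0923]
tcp_rot: [0.498, 0.867, -0.001, -0.0]
contact_force: [-3.6, -1.5, 5.1]
opening: 0.172
finger_force: 53.3
```

```bash
cat > t.py <<'E'
from h import *
L=[]
for i in range(5):
    c=cams.read_camera("side"); s=ctrl.get_state(); L.append(np.r_[s["contact_force"],s["wrist_torque"],s["eef_pos"]*1e3])
m=R.from_quat(s["tcp_rot"]).as_matrix()
print(s["time"],np.mean(L,0).round(3),"sd_tz",np.std([l[5] for l in L]).round(3),"yaw",np.degrees(np.arctan2(m[1,1],m[0,1])).round(2),s["finger_force"])
g=c["color"][195:285,210:310]; cv2.imwrite("pics/jaw_%.2f.png"%s["time"],cv2.resize(g,None,fx=5,fy=5,interpolation=3)[:,:,::-1])
E
python3 t.py
```

```text
13.2 [-3.59300e+00 -1.56200e+00  5.52700e+00 -3.42000e-01  9.18000e-01
 -8.00000e-03  5.13375e+02  2.23592e+02  9.22930e+01] sd_tz 0.02 yaw 30.31 53.45449447631836
```

Call:
move_arm:
  plan: [0.6,0.3,0.3,0,0,-4,5,0.5,0.3,0.2,0,0,-4,5,0,0,0,0,0,0,5]

```text
time: 13.5
eef_pos: [0.5137, 0.2239, 0.0923]
tcp_rot: [0.557, 0.83, -0.001, -0.001]
contact_force: [-5.0, -2.8, 4.8]
opening: 0.176
finger_force: 53.4
```

```bash
python3 t.py; python3 - <<'E'
from h import *
w=cam("wrist"); save(w,"w6.png")
for n in ("w5","w6"):
    g=cv2.imread(f"pics/{n}.png",0)
    for v in range(225,300,8): print(n,v,g[v,290:350:2])
E
```

```text
13.75 [-4.78200e+00 -1.87700e+00  5.29000e+00 -4.33000e-01  1.11400e+00
  4.00000e-02  5.13686e+02  2.23895e+02  9.23060e+01] sd_tz 0.029 yaw 22.33 53.41628015041351
w5 225 [132 133 133 133 133 133 135 135 134 134 134 133 133 133 133 134 133 133
 134 135 136 137 137 136 136 136 135 136 135 135]
w5 233 [133 133 134 134 128 102  76  75  76  77  80  77  77  77  74  77  80  80
  77  80  76  76  82 117 133 135 135 134 134 134]
w5 241 [133 129 119  67  78  79  76  67  77  78  77  77  76  77  79  79  78  78
  78  79  75  72  76  77  77  73 120 129 134 134]
w5 249 [122  62  66  76  79  78  74  41  65  76  77  73  62  61  62  62  69  85
  91  81  74  40  76  77  77  76  61  75 128 135]
w5 257 [125  67  59  63  59  62  62  64  64  63  63  63  65  65  65  66  67  66
  68  66  67  67  68  68  68  65  52  80 129 136]
w5 265 [134 131 116  62  67  84  85  83  82  80  79  80  79  81  80  79  80  79
  78  78  79  78  80  79  70  68 113 133 135 135]
w5 273 [ 90  67 105 138 147 152 151 151 153 152 152 153 152 152 151 149 149 150
 150 152 152 152 151 150 143 132 105 130  70  96]
w5 281 [158 157 128 136 
[... 965 characters left out ...]

  71  71  71  71  71  70  69  69  75 119 137 136]
w6 265 [ 67  69  76  64  69  85  85  86  83  85  83  82  83  83  83  83  83  83
  82  82  82  82  84  84  74  70  76  74  56 110]
w6 273 [ 60  82 119 140 149 154 152 152 153 155 154 154 153 154 153 151 149 151
 153 155 154 153 153 152 145 134 106 121  69  60]
w6 281 [158 159 130 137 147 153 152 153 154 154 154 154 154 153 151 151 149 151
 153 154 154 153 152 151 145 133 122 159 159 159]
w6 289 [156 156 148 132 146 152 152 152 154 154 154 153 154 153 152 152 149 150
 152 154 154 153 151 151 145 132 117 155 156 155]
w6 297 [154 155 147 127 146 153 153 152 153 153 154 154 153 153 152 150 151 151
 152 154 154 153 152 152 145 135 131 155 154 154]
```

Call:
move_arm:
  plan: [-0.7,-0.3,0,0,0,-2,5,-0.6,-0.2,0,0,0,-3,5,0,0,0,0,0,-3,5]

```text
time: 14.1
eef_pos: [0.5135, 0.2238, 0.0923]
tcp_rot: [0.614, 0.789, 0.0, 0.0]
contact_force: [-2.4, -1.0, 2.9]
opening: 0.174
finger_force: 53.1
```

```bash
python3 -c "
from h import *
print(ctrl.get_state()['wrist_torque'])"; python3 t.py; python3 - <<'E'
from h import *
a=cv2.imread("pics/s5.png",0).astype(float); b=cv2.cvtColor(cams.read_camera("side")["color"],cv2.COLOR_RGB2GRAY).astype(float)
x=a[222:276,218:306];y=b[222:276,218:306]; dd=np.abs(x-y); print(dd.mean(), [(int(i)+222,int(j)+218) for i,j in np.argwhere(dd>25)][:60])
E
```

```text
[-0.13960792  0.49124984  0.14798982]
14.35 [-2.23300e+00 -9.66000e-01  3.55900e+00 -1.44000e-01  5.84000e-01
  5.20000e-02  5.13507e+02  2.23827e+02  9.23360e+01] sd_tz 0.044 yaw 14.29 53.21551501750946
2.2548400673400675 [(227, 264), (229, 257), (229, 258), (230, 253), (230, 254), (230, 255), (230, 272), (231, 250), (231, 251), (231, 269), (232, 246), (232, 247), (232, 248), (232, 249), (232, 265), (232, 266), (233, 243), (233, 244), (233, 248), (233, 262), (234, 240), (234, 241), (234, 258), (234, 259), (235, 237), (235, 238), (235, 255), (236, 237), (236, 238), (236, 251), (236, 252), (238, 245), (239, 241), (239, 242), (243, 238), (247, 239), (248, 239), (254, 243)]
```

Call:
move_arm:
  plan: [-0.2,0,0,0,0,-3,5,-0.1,0,0,0,0,-3,5]

```text
time: 14.6
eef_pos: [0.5136, 0.2239, 0.0923]
tcp_rot: [0.655, 0.756, 0.001, 0.0]
contact_force: [-1.1, -1.0, 3.1]
opening: 0.176
finger_force: 53.1
```

```bash
cat > j.py <<'E'
from h import *
s=ctrl.get_state(); m=R.from_quat(s["tcp_rot"]).as_matrix()
print(s["time"],"T",s["wrist_torque"].round(3),"F",s["contact_force"].round(1),"yaw",np.degrees(np.arctan2(m[1,1],m[0,1])).round(2),(s["eef_pos"]*1e3).round(1))
a=cv2.imread("pics/s5.png",0).astype(np.float32); L=[]; T=[]
for i in range(3):
    L.append(cv2.cvtColor(cams.read_camera("side")["color"],cv2.COLOR_RGB2GRAY).astype(np.float32)); T.append(ctrl.get_state()["wrist_torque"][2])
b=np.mean(L,0); gy=lambda x:np.gradient(x)[0]
num=den=0   # vertical shift of jaw patch by least squares
x=a[226:240,234:276]; y=b[226:240,234:276]; g=gy(a)[226:240,234:276]
print("static tz",np.mean(T).round(3),"shift px",(-(g*(y-x)).sum()/(g*g).sum()).round(3),"diff",np.abs(y-x).mean().round(2))
E
python3 j.py; python3 - <<'E'
import cv2
g=cv2.imread("pics/s5.png",0)
for v in range(224,262,1): print(v,g[v,246],g[v,256],g[v,266])
E
```

```text
14.6 T [-0.117  0.451  0.122] F [-1.1 -1.   3.1] yaw 8.16 [513.6 223.9  92.3]
static tz 0.053 shift px 0.46 diff 6.72
224 69 69 180
225 68 67 180
226 70 69 177
227 66 69 176
228 70 67 179
229 70 84 179
230 69 150 179
231 64 180 150
232 93 177 124
233 154 177 149
234 179 150 147
235 178 119 145
236 173 148 148
237 153 147 149
238 125 146 146
239 112 147 143
240 115 149 144
241 126 151 143
242 103 146 146
243 91 141 147
244 96 145 150
245 102 148 127
246 100 147 114
247 101 148 145
248 98 147 147
249 104 146 147
250 130 148 161
251 128 140 175
252 97 124 176
253 134 152 177
254 176 179 176
255 180 173 156
256 180 150 110
257 178 106 102
258 178 81 102
259 178 84 99
260 178 89 98
261 181 87 98
```

Call:
move_arm:
  plan: [-0.1,0,0,0,0,-3,5,0,0,0,0,0,-3,5,0,0,0,0,0,-2,5]

```text
time: 15.05
eef_pos: [0.5137, 0.224, 0.0923]
tcp_rot: [0.706, 0.708, 0.001, 0.001]
contact_force: [-1.0, -1.2, 3.4]
opening: 0.174
finger_force: 53.1
```

```bash
python3 j.py
```

```text
15.05 T [-0.042  0.285  0.132] F [-1.  -1.2  3.4] yaw 0.21 [513.7 224.   92.3]
static tz 0.112 shift px 0.542 diff 7.83
```

Call:
move_arm:
  plan: [0,0,0,0,0,-2,5,0,0,0,0,0,-2,5]

```text
time: 15.4
eef_pos: [0.5137, 0.224, 0.0923]
tcp_rot: [0.73, 0.683, 0.001, 0.0]
contact_force: [-0.5, -0.5, 3.6]
opening: 0.173
finger_force: 53.1
```

```bash
python3 j.py
```

```text
15.4 T [0.027 0.134 0.181] F [-0.5 -0.5  3.6] yaw -3.78 [513.7 224.   92.3]
static tz 0.073 shift px 0.567 diff 8.18
```

Call:
move_arm:
  plan: [0,0,0,0,0,-2,5,0,0,0,0,0,-2,5]

```text
time: 15.75
eef_pos: [0.5137, 0.2239, 0.0923]
tcp_rot: [0.753, 0.657, 0.001, 0.0]
contact_force: [0.8, -0.3, 2.5]
opening: 0.172
finger_force: 53.1
```

```bash
python3 j.py
```

```text
15.75 T [ 0.034 -0.041  0.095] F [ 0.8 -0.3  2.5] yaw -7.79 [513.7 223.9  92.3]
static tz 0.069 shift px 0.606 diff 8.73
```

Call:
move_arm:
  plan: [0.1,0,0,0,0,-2,5,0.1,0,0,0,0,-2,5]

```text
time: 16.1
eef_pos: [0.5138, 0.2239, 0.0924]
tcp_rot: [0.776, 0.631, 0.001, 0.0]
contact_force: [0.5, -0.1, 2.8]
opening: 0.171
finger_force: 53.1
```

```bash
python3 j.py
```

```text
16.1 T [ 0.065 -0.124  0.131] F [ 0.5 -0.1  2.8] yaw -11.79 [513.8 223.9  92.4]
static tz 0.095 shift px 0.635 diff 9.18
```

Call:
move_arm:
  plan: [0.1,0,0,0,0,-2,5,0,0,0,0,0,-2,5]

```text
time: 16.45
eef_pos: [0.5139, 0.2239, 0.0923]
tcp_rot: [0.798, 0.603, 0.001, 0.0]
contact_force: [1.3, -0.6, 2.9]
opening: 0.172
finger_force: 53.1
```

```bash
python3 j.py
```

```text
16.45 T [ 0.085 -0.174  0.127] F [ 1.3 -0.6  2.9] yaw -15.79 [513.9 223.9  92.3]
static tz 0.098 shift px 0.683 diff 9.79
```

Call:
move_arm:
  plan: [0.1,0,0,0,0,-2,5,0.1,0,0,0,0,-1,5]

```text
time: 16.8
eef_pos: [0.5139, 0.2239, 0.0923]
tcp_rot: [0.813, 0.582, 0.001, 0.0]
contact_force: [0.2, 0.1, 3.4]
opening: 0.175
finger_force: 53.3
```

```bash
python3 j.py
```

```text
16.8 T [ 0.2   -0.238  0.244] F [0.2 0.1 3.4] yaw -18.75 [513.9 223.9  92.3]
static tz 0.229 shift px 0.691 diff 9.96
```

Call:
move_arm:
  plan: [0,0,0,0,0,3,5,0,0,0,0,0,3,5,0,0,0,0,0,0,5]

```text
time: 17.25
eef_pos: [0.5137, 0.2238, 0.0923]
tcp_rot: [0.782, 0.624, 0.0, -0.0]
contact_force: [0.6, 1.0, 4.1]
opening: 0.175
finger_force: 53.3
```

```bash
python3 j.py
```

```text
17.25 T [ 0.039 -0.221 -0.055] F [0.6 1.  4.1] yaw -12.81 [513.7 223.8  92.3]
static tz -0.004 shift px 0.69 diff 9.92
```

Jaw shift is unchanged and the torque is gone; draw the key out.

Call:
move_arm:
  plan: [0,0,1,0,0,0,5,0,0,3,0,0,0,5,0,0,5,0,0,0,5,0,0,5,0,0,0,5,0,0,6,0,0,0,5,0,0,10,0,0,0,5,0,0,15,0,0,0,5,0,0,15,0,0,0,5,0,0,10,0,0,0,5,0,0,0,0,0,0,5]

```text
time: 18.4
eef_pos: [0.515, 0.2242, 0.1651]
tcp_rot: [0.781, 0.624, 0.002, 0.001]
contact_force: [0.9, -0.2, -3.0]
opening: 0.171
finger_force: 52.5
```

```bash
python3 j.py; python3 - <<'E'
from h import *
c=cam("side"); save(c,"s7.png"); d=cam("scene"); save(d,"c7.png"); w=cam("wrist"); save(w,"w7.png")
s=ctrl.get_state(); np.savez("w7.npz",o=w["o"],R=w["R"],f=w["f"],cx=w["cx"],cy=w["cy"])
E
```

```text
18.4 T [-0.002 -0.007 -0.017] F [ 0.9 -0.2 -3. ] yaw -12.79 [515.  224.2 165.1]
static tz 0.022 shift px 0.693 diff 9.85
```

Call:
move_arm:
  plan: [5,-15,0,0,0,6.8,5,5,-31,0,0,0,7,5,5,-31,0,0,0,7,5,5,-31,0,0,0,7,5,5,-31,0,0,0,7,5,5,-31,0,0,0,7,5,5,-31,0,0,0,7,5,5,-31,0,0,0,7,5,5,-31,0,0,0,7,5,5,-31,0,0,0,6,5,5,-31,0,0,0,0,5,1.5,-16.8,0,0,0,0,5]

```text
time: 19.9
eef_pos: [0.57, -0.1202, 0.1614]
tcp_rot: [0.293, 0.956, -0.0, -0.0]
contact_force: [0.5, 0.5, -2.9]
opening: 0.174
finger_force: 52.3
```

Call:
move_arm:
  plan: [0,0,-15,0,0,0,5,0,0,-15,0,0,0,5,0,0,-15,0,0,0,5,0,0,-10,0,0,0,5,0,0,0,0,0,0,5,0,0,0,0,0,0,5]

```text
time: 20.5
eef_pos: [0.5699, -0.1174, 0.1067]
tcp_rot: [0.292, 0.956, 0.0, -0.0]
contact_force: [0.2, -1.2, -2.8]
opening: 0.171
finger_force: 52.3
```

```bash
python3 - <<'E'
from h import *
c=cam("side"); s=ctrl.get_state(); d=cam("scene"); s2=ctrl.get_state()
print(s["time"],s["eef_pos"],s2["eef_pos"],s["contact_force"],s["tcp_rot"])
g=cv2.cvtColor(c["color"],cv2.COLOR_RGB2GRAY)
for v in range(274,300,2): print(v,g[v,374:408])
g=cv2.cvtColor(d["color"],cv2.COLOR_RGB2GRAY)
for v in range(262,288,2): print(v,g[v,268:300])
a=c["color"][190:340,310:470]; b=d["color"][190:340,200:360]
cv2.imwrite("pics/v8.png",np.hstack([cv2.resize(x,(400,375),interpolation=3) for x in (a,b)])[:,:,::-1])
E
```

```text
20.55 [ 0.57045971 -0.11772325  0.10749569] [ 0.57070651 -0.11795677  0.10792045] [-0.21456993 -0.28983466 -2.11265492] [ 2.92055748e-01  9.56401173e-01 -2.86796733e-05  4.84757191e-04]
274 [132 131 135 135 136 137 133 134 135 139 145 124  58  68  70  76  75  76
  78  88  92 107  96  88 126 145 137 140 139 138 137 137 137 137]
276 [135 135 137 139 138 138 135 135 139 146 144 108  62  70  73  77  79  78
  82  91 104 114 101  99 134 144 146 144 144 142 139 139 138 136]
278 [141 142 145 142 141 138 136 137 135 134 133 105  64  70  75  79  79  81
  87 102 111 116 102  97 136 144 140 145 145 144 140 135 135 135]
280 [147 145 143 146 144 143 138 139 140 141 127  85  63  72  78  80  78  85
  96 108 118 126 101 117 150 148 146 145 144 143 145 146 142 135]
282 [147 147 145 144 145 145 145 144 142 142 127  79  67  74  77  79  79  91
 103 116 128 127 104 119 151 148 146 147 146 146 145 144 144 146]
284 [138 143 146 145 145 146 144 145 146 146 128  90  71  72  77  84  87  99
 115 125 135 133 118 135 148 148 148 149 148 147 146 146 146 141]
286 [138 141 139 140 145 146 145 146 145 145 138 129 117
[... 1999 characters left out ...]
 158 155 154 156 153 153]
278 [155 154 153 154 152 153 154 153 151 138 123 106 104 104 101 101  97  98
  98  95  98 111 127 146 151 154 154 151 152 149 152 151]
280 [152 154 155 156 156 156 156 154 147 127 104  95  95  98 100 100  98  99
  97  96  96 103 123 139 147 149 152 150 152 153 157 156]
282 [155 156 158 156 156 155 157 157 153 141 125 110 102  99 100 103  99 101
 101 107 118 132 145 152 156 154 158 159 160 160 159 161]
284 [157 157 157 157 156 156 155 154 148 149 146 140 135 127 128 127 130 135
 142 146 154 156 159 159 159 159 160 161 160 160 160 162]
286 [153 151 151 148 149 150 150 152 149 149 150 150 153 151 154 155 156 158
 158 159 159 160 161 160 162 160 160 161 160 161 158 156]
```

Call:
move_arm:
  plan: [-1.8,0.6,0,0,0,0,5,0,0,-4,0,0,0,5,0,0,-4,0,0,0,5,0,0,-4,0,0,0,5,0,0,-4,0,0,0,5,0,0,-4,0,0,0,5]

```text
time: 21.2
eef_pos: [0.568, -0.1174, 0.0865]
tcp_rot: [0.292, 0.956, 0.0, -0.0]
contact_force: [-0.1, -0.1, -3.1]
opening: 0.17
finger_force: 52.3
```

In the hole (tip about 10 mm below the top), no contact force.

Call:
move_arm:
  plan: [0,0,-5,0,0,0,5,0,0,-5,0,0,0,5,0,0,-5,0,0,0,5,0,0,-5,0,0,0,5,0,0,-5,0,0,0,5,0,0,-4,0,0,0,5,0,0,-3,0,0,0,5,0,0,-1.5,0,0,0,5,0,0,0,0,0,0,5]

```text
time: 22.1
eef_pos: [0.5681, -0.1174, 0.0533]
tcp_rot: [0.292, 0.956, -0.0, -0.0]
contact_force: [0.5, -0.4, -3.4]
opening: 0.174
finger_force: 52.3
```

Call:
move_arm:
  plan: [0,0,-0.7,0,0,0,5,0,0,-0.5,0,0,0,5,0,0,-0.5,0,0,0,5,0,0,0,0,0,0,5]

```text
time: 22.5
eef_pos: [0.5682, -0.1174, 0.0519]
tcp_rot: [0.292, 0.956, -0.0, 0.0]
contact_force: [0.2, 0.9, -1.4]
opening: 0.173
finger_force: 52.3
```

Call:
move_arm:
  plan: [0,0,-0.3,0,0,0,5,0,0,0,0,0,0,16,0,0,0,0,0,0,22,0,0,0,0,0,0,40,0,0,0,0,0,0,50,0,0,0,0,0,0,50,0,0,10,0,0,0,50,0,0,25,0,0,0,50,0,0,35,0,0,0,50,0,0,35,0,0,0,50,0,0,30,0,0,0,50,0,0,0,0,0,0,50]

```text
time: 23.7
eef_pos: [0.5715, -0.1186, 0.1937]
tcp_rot: [0.292, 0.956, -0.0, 0.006]
contact_force: [0.0, -1.0, 0.5]
opening: 0.587
finger_force: 0.0
```

```bash
python3 - <<'E'
from h import *
s=ctrl.get_state(); print(s["time"],s["eef_pos"],s["contact_force"],s["opening"])
c=cam("side"); d=cam("scene")
a=c["color"][190:340,210:470]; b=d["color"][160:310,200:460]
cv2.imwrite("pics/v9.png",np.vstack([cv2.resize(x,(520,300),interpolation=3) for x in (a,b)])[:,:,::-1])
E
```

```text
23.7 [ 0.57152779 -0.11864811  0.1936693 ] [ 0.02852248 -0.9790747   0.51148764] 0.5871300530265123
```

View pics/v9.png

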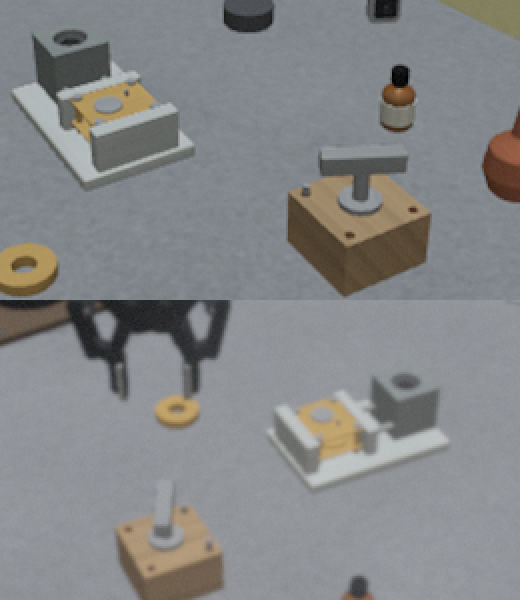

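```bash
python3 -c "
from h import *
print(order.sign_off())"
```

```text
the job is handed in; nothing more can be done
None
```

I closed the clamp and handed the job in at about 24 s of robot time. The key seated under light pressure, the screw turned clockwise to its stop (about 0.23 N m held there, then eased back), and the key is back upright in its stand with the collar down. The sign-off gave no verdict.

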